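# Move the scanner's shuttle from its T-slot rail into the charging dock

### The arm

A 6-joint arm with a two-finger parallel gripper is mounted at the origin on a cart in front of the work surface, level with it; the furniture and walls round the work are solid. World frame = base frame: x ahead of the robot, y to its left, z up, the work surface at z = 0. Lengths are in m, angles in rad, forces in N, time in s.
With the tool pointing down it reaches from about 0.3 to 0.95 m from the base axis. Payload 3.1 kg.
Tool frame: the origin (TCP) lies midway between the tips of the shut fingers; the grasp point (between the pads) lies 19 mm behind it; z points along the fingers, y is the line along which they close (so a half turn about z gives the same grasp; the last joint's range is limited). The gripper opens to 85 mm and grips with 20 to 120 N. Pads are 22 mm wide; open, the fingers measure 114 mm over their backs; the gripper's body (76 mm by 85 mm) begins 54 mm behind the grasp point. The pads swing forward as they close: fully open they stand 13 mm farther back than shut.
Start: joints at [-1.354, 0.308, 1.634, -0, 1.2, -0.07], TCP at [0.177, -0.599, 0.231] pointing down, gripper open.
Joint ranges: [-3.06, 3.06], [-0.79, 1.96], [0.05, 2.63], [-1.19, 4.34], [0.05, 2.64], [-2.94, 2.94]. Speed limits (rad/s): [2.79, 2.79, 3.14, 3.14, 3.14, 3.14].

### API

Orientations are given as a unit quaternion [w, x, y, z].
In Python, from bench import ctrl gives the robot as it stands.
- The arm moves only by the tool drive_tool, never from a script. Its argument "targets" is a list of rows, each a list of 7 numbers: the finger opening in mm, from 0 to 85.4, then the shift along the tool's x, y, z in mm, then the turn, a rotation vector about the tool's x, y, z in degrees. A call has exactly 10 rows; each row shifts and turns the commanded pose from where the row before left it, along the tool's axes as they then stand; what a row does not reach is not made up. A row lasts 1/8 s, in which the tool goes at most 62.5 mm and 10.7 degrees, less where a joint would pass 70% of its speed; a pose out of reach is approached as far as the arm can. A call with a gripper value outside its range is refused whole. The fingers move at their own pace and stop on an object; "squeeze" is the grip in N (left out, the last holds). Time passes only in rows, so rows that do not move let the fingers close, or fill a call up. It gives the time, the measured TCP pose, the force, the opening and the grip force at its end, in the units of the state.
- ctrl.get_state(): the state, without advancing time (a new reading comes with each control period).
- ctrl.get_image(name): name is "scene" or "top" or "wrist"; returns the picture (480x640x3 uint8, blue, green, red); there is no depth.
- ctrl.camera_params(name): a dict with "K" (3x3 intrinsics, pixels), "k1" (the pictures are not rectified: a ray, as slopes to the right and down, at radius r is drawn at 1 + k1 r^2 times it, then the intrinsics apply), "pose" (4x4, takes a point from camera to world coordinates); the wrist camera has in their place "hand_eye" (4x4, takes a point from camera to tool coordinates, whose origin is the TCP and whose axes are the flange's). Camera axes: x right, y up, looking along -z (the intrinsics and any distortion apply to the point x, -y, -z); pixel columns grow to the right and rows downward; lengths in m; the calibration is good to about 2 mm. A picture is of the moment at which its call begins: read the wrist's pose just before it. camera_params takes no time and is no camera call.
- ctrl.hand_in(): hands the job in; it is judged then, once.
The state is a dict: "clock": time; "qpos": joint angles; "joint_vel": joint speeds; "tau": joint torques, N m; "tool_pos": TCP position; "ee_rot": TCP orientation; "force": force on the tool from outside, world axes, zero at the start; "torque": the same for the moment, N m; "grip_width": opening from 0.0 (shut) to 1.0 (fully open); "finger_force": force on a finger pad.
Only numpy, scipy, OpenCV 4.12 (cv2) and the standard library are available. Lean on these libraries where they do the work, as an engineer would, in place of code of your own. Each camera call takes 0.05 s, during which the arm holds its last target. There are 200 camera calls.

### The job

Draw the sample shuttle out along the T-slot of the scanner's rail until its foot is past the slot's open end, lift it out, set it down upright on the free worktop and let go. Then take it again by its square tail end, which leaves the nose free, and push it, round nose first, fully home into the port of the charging dock, standing on the worktop. Keep the shuttle upright and leave the beaker, tape roll, timer and pipette where they are.

Things in the scene. Friction and masses are not known exactly. Their poses are not given: they have to be found in the camera images.
- scanner: Fixed white scanner housing (100 wide, 88 deep, 130 high) with a low aluminium T-slot rail coming out of its front along -x. Origin on the worktop (z = 0), middle of the housing's front face; x points into the housing, z up. The rail is 68 wide, 31.5 high. The shuttle's tail starts inside the housing's tunnel (68 wide, roof 90 high).
- slot_end (a point): Middle of the T-slot's open end at the height of the rail's top, at (-75, 0, 31.5) in the scanner's frame; same axes. Slot: channel 48 wide, from 12 to 23.5 high, under two lips with a 24 gap. From here to x = -165 in the scanner's frame only the bare rail floor, 12 high, goes on as a landing.
- shuttle_mid (a point): Middle of the loose grey shuttle, half-way up (31.5 over its underside). Bar 170 long, 40 wide, from 27 to 63 over the underside; half-round nose, square tail (x points tail to nose, z up). Below it a T-foot 80 long, 44 wide, 8 thick on a 20 wide neck, now captive in the slot, standing on the rail floor; nose along the scanner's -x, this point 20 to 50 before the housing. 0.15 to 0.23 kg.
- shuttle_nose (a point): Foremost point of the shuttle's round nose (radius 20), 85 ahead of shuttle_mid along its x axis, same height and axes; the tail's end face lies 85 behind shuttle_mid. The foot is clear of the slot, and the shuttle free to lift, once shuttle_mid is more than 115 before the housing's front face.
- dock: Fixed grey charging dock, a tower 100 wide, 90 deep, 115 high with a port in its front. Origin on the worktop (z = 0), middle of the front; x points into the dock, z up. The port is 49 wide and 76 high, without a floor of its own (the worktop goes on inside), its mouth flared by two cheeks in the first 20; its back wall stands at x = 60.
- dock_home (a point): Point on the port's back wall that the tip of the nose touches when the shuttle is home, standing on the worktop: at (60, 0, 31.5) in the dock's frame; same axes.
- beaker: Small loose glass beaker, 45 wide, 58 high, standing between scanner and dock, behind the fixed blue vial rack; origin under its middle. Leave alone.
- tape_roll: Loose roll of label tape lying flat at the front left corner, 68 across, 19 high; origin under its middle. Leave alone.
- kitchen_timer: Loose white timer lying in front of the computer tower, 66 by 66, 25 high; origin under its middle. Leave alone.
- pipette_tool: Loose white pipette lying near the front edge at the right, 200 long, 36 by 26; origin under its middle. Leave alone.
- tower_corner (a point): Top of the front left edge of the fixed computer tower (190 wide, 440 deep, 362 high), which stands to the right of the work, its left side along +x and its front along -y from here. Right of the tower stands a monitor of much the same height, its front about 100 farther back. Pass in front of both or above.
- rack_mid (a point): Middle of the fixed blue vial rack (80 in x, 160 in y, 25 high; vials in it up to 50 high) between the places of scanner and dock. The 150 mm of worktop in front of it, towards the robot, are free.

How it is judged:
By the outcome, as a careful person would: the job done as asked, in the order asked, and still so for the second after the job is handed in, with the robot touching nothing.
It also fails if it takes over 64 s, if anything falls off the work surface, if the arm or the gripper's body presses on something with over 40 N, if the wrist force passes 120 N, or if a joint passes its speed limit or range.

## Working session

There is one attempt and no reset: what is moved stays moved. The work goes in short steps, Python scripts to look and compute and a tool call to move; the robot and the scene stay as the last step left them, time stands still between calls to the robot, and variables do not carry over. Pictures are saved under pics/ and viewed, at most 10 in all, crops included, and the job is handed in when it is done.

Besides the shell and the picture viewer there is one more tool, called after "Call:" as a command line: name --pt "numbers of a row" for each row, then --argument value for the rest. drive_tool: Moves the arm, as the interface text tells. Its arguments: {"type":"object","properties":{"targets":{"type":"array","items":{"type":"array","items":{"type":"number"}}},"squeeze":{"type":"number"}},"required":["targets"]}

```bash
mkdir -p pics; ls; cat > h.py <<'E'
import numpy as np, cv2
from scipy.spatial.transform import Rotation as R
from bench import ctrl
def T(s):
    q=s["ee_rot"]; M=np.eye(4); M[:3,:3]=R.from_quat([q[1],q[2],q[3],q[0]]).as_matrix(); M[:3,3]=s["tool_pos"]; return M
def cam(name):
    p=ctrl.camera_params(name)
    P=p["pose"] if "pose" in p else T(ctrl.get_state())@np.array(p["hand_eye"])
    return np.array(p["K"]),p["k1"],np.array(P)
def ray(c,uv):
    K,k,P=c
    n=cv2.undistortPoints(np.array(uv,float).reshape(-1,1,2),K,np.array([k,0,0,0.])).reshape(-1,2)
    d=np.c_[n[:,0],-n[:,1],-np.ones(len(n))]@P[:3,:3].T
    return P[:3,3],d
def onz(c,uv,z):
    o,d=ray(c,uv); return o+d*((z-o[2])/d[:,2])[:,None]
def proj(c,X):
    K,k,P=c
    q=(np.array(X,float).reshape(-1,3)-P[:3,3])@P[:3,:3]; n=np.c_[q[:,0],-q[:,1]]/-q[:,2:]
    n=n*(1+k*(n**2).sum(1))[:,None]; return n@K[:2,:2].T+K[:2,2]
def pose():
    s=ctrl.get_state(); print("t",round(s["clock"],2),"pos",np.round(s["tool_pos"],4),"R",np.round(T(s)[:3,:3],3).tolist(),"F",np.round(s["force"],1),"grip",round(s["grip_width"],3),s["finger_force"],"q",np.round(s["qpos"],3))
E
python3 - <<'E'
from h import *
pose()
for n in("top","scene"):
    cv2.imwrite(f"pics/{n}0.png",ctrl.get_image(n)); c=cam(n); print(n,c[0].tolist(),c[1],np.round(c[2],3).tolist())
print(ctrl.camera_params("wrist"))
E
```

```text
pics
t 0.0 pos [ 0.1766 -0.5986  0.23  ] R [[0.959, 0.283, -0.0], [0.283, -0.959, 0.002], [0.0, -0.002, -1.0]] F [ 0.4  0.1 -0.6] grip 1.003 0.0 q [-1.354  0.309  1.635  0.     1.2   -0.07 ]
top [[567.9188704388473, 0.0, 316.00481281410345], [0.0, 567.9188704388473, 232.8765746858011], [0.0, 0.0, 1.0]] -0.06600985780256552 [[0.0, 0.997, -0.082, 0.423], [-1.0, -0.001, -0.013, 0.055], [-0.013, 0.082, 0.997, 1.809], [0.0, 0.0, 0.0, 1.0]]
scene [[494.88385802143006, 0.0, 321.24142843554245], [0.0, 494.88385802143006, 239.31149698865778], [0.0, 0.0, 1.0]] -0.10766172939080598 [[-0.351, 0.755, -0.554, -0.178], [-0.936, -0.287, 0.202, 0.335], [-0.007, 0.59, 0.808, 1.313], [0.0, 0.0, 0.0, 1.0]]
{'K': array([[395.35709177,   0.        , 318.85627108],
       [  0.        , 395.35709177, 236.17251182],
       [  0.        ,   0.        ,   1.        ]]), 'k1': -0.07278475980189981, 'hand_eye': array([[-6.50174847e-05,  9.49564317e-01,  3.13572327e-01,
         8.00831771e-02],
       [ 9.99999984e-01,  9.21440174e-06,  1.79441270e-04,
         1.14636927e-04],
       [ 1.67501645e-04,  3.13572334e-01, -9.49564302e-01,
        -1.43089594e-01],
       [ 0.00000000e+00,  0.00000000e+00,  0.00000000e+00,
         1.00000000e+00]])}
```

View pics/top0.png

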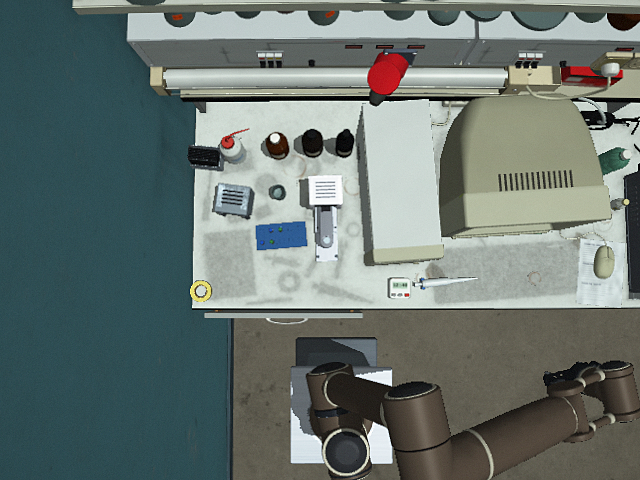

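View pics/scene0.png

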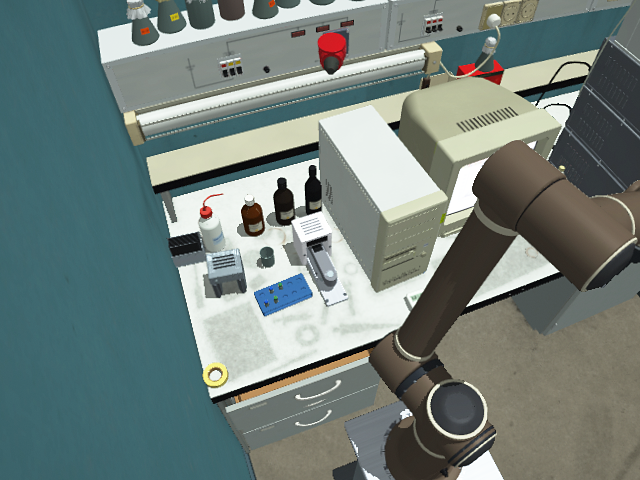

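The top view shows the scanner housing at (325,190), with its rail running down to (326,262) and the shuttle on it. The dock is at (233,200), the rack at (281,236) and the tower's front left corner at about (366,262). The scene view agrees. Next I'll get coarse positions.

```bash
python3 - <<'E'
from h import *
c=cam("top")
for n,uv,z in [("rail end R",(337,262),.012),("rail end L",(316,261),.012),("nose",(325,250),.075),("housing front top L",(308,205),.13),("hous front R",(342,205),.13),("dock front L",(213,213),.115),("dock front R",(249,217),.115),("dock back L",(218,183),.115),("tower corner",(366,264),.362),("rack",(281,236),.025),("beaker",(277,191),.058),("timer",(400,288),.025),("tape",(201,291),.019)]:
    print(n,np.round(onz(c,[uv],z)[0],3))
a=cv2.imread("pics/top0.png")[160:320,180:440]; cv2.imwrite("pics/top0c.png",cv2.resize(a,None,fx=3,fy=3,interpolation=cv2.INTER_CUBIC))
E
```

```text
rail end R [0.48  0.011 0.012]
rail end L [0.483 0.078 0.012]
nose [0.514 0.049 0.075]
housing front top L [0.646 0.1   0.13 ]
hous front R [ 0.645 -0.001  0.13 ]
dock front L [0.624 0.387 0.115]
dock front R [0.611 0.278 0.115]
dock back L [0.715 0.373 0.115]
tower corner [ 0.463 -0.054  0.362]
rack [0.561 0.188 0.025]
beaker [0.699 0.199 0.058]
timer [ 0.398 -0.185  0.025]
tape [0.388 0.44  0.019]
```

View pics/top0c.png

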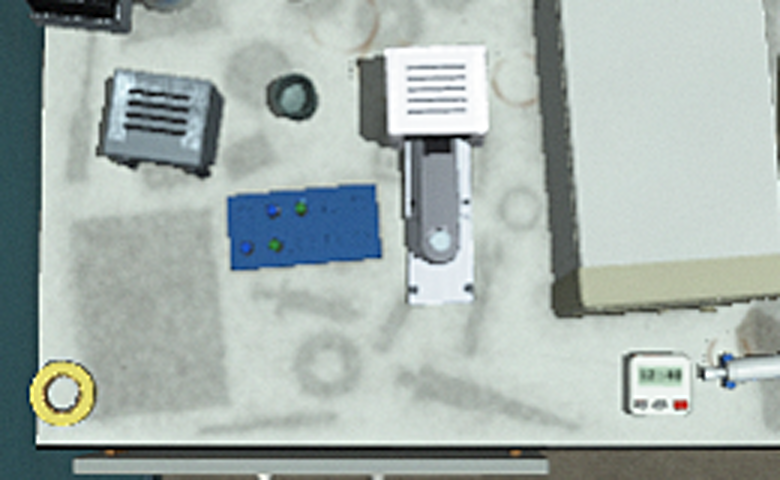

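The coarse fixes match the sizes given: the rail is 67 mm wide and the housing 101 mm wide. The dock is turned about -7°. I'll swing round in front of the tower while turning the tool, so that the wrist camera ends up on the robot's side.

Call:
drive_tool --pt "85 31 -52 -8 0 0 -10" --pt "85 40 -46 -8 0 0 -10" --pt "85 47 -38 -8 0 0 -10" --pt "85 53 -29 -8 0 0 -10" --pt "85 57 -20 -8 0 0 -10" --pt "85 60 -10 -8 0 0 -10" --pt "85 60 1 -8 0 0 -10" --pt "85 59 11 -8 0 0 -10" --pt "85 56 22 -8 0 0 -10" --pt "85 52 31 -8 0 0 -10" --squeeze 60

```text
clock: 1.35
tool_pos: [0.3278, -0.0125, 0.3116]
ee_rot: [0.001, 0.524, 0.851, 0.0]
force: [0.3, -0.0, 0.6]
grip_width: 0.993
finger_force: 0.0
```

Call:
drive_tool --pt "85 18 35.5 -5 0 0 -10.5" --pt "85 11 38.5 -5 0 0 -10.5" --pt "85 4 39.5 -5 0 0 -10.5" --pt "85 -3.5 40 -5 0 0 -10.5" --pt "85 -10.5 38.5 -5 0 0 -10.5" --pt "85 -17.5 36 -5 0 0 -10.5" --pt "70 0 0 0 0 0 0" --pt "70 0 0 0 0 0 0" --pt "70 0 0 0 0 0 0" --pt "70 0 0 0 0 0 0"

```text
clock: 2.6
tool_pos: [0.4714, 0.1765, 0.3413]
ee_rot: [0.0, 0.006, 1.0, -0.0]
force: [-0.5, -0.7, 1.0]
grip_width: 0.818
finger_force: 0.0
```

```bash
python3 - <<'E'
from h import *
pose(); c=cam("wrist"); im=ctrl.get_image("wrist"); cv2.imwrite("pics/w1.png",im); np.save("w1P.npy",c[2])
E
```

```text
t 2.6 pos [0.4714 0.1765 0.3413] R [[-1.0, 0.011, 0.0], [0.011, 1.0, -0.0], [-0.0, -0.0, -1.0]] F [-0.5 -0.7  1. ] grip 0.818 0.0 q [ 0.272 -0.017  1.782 -0.     1.376 -1.288]
```

View pics/w1.png

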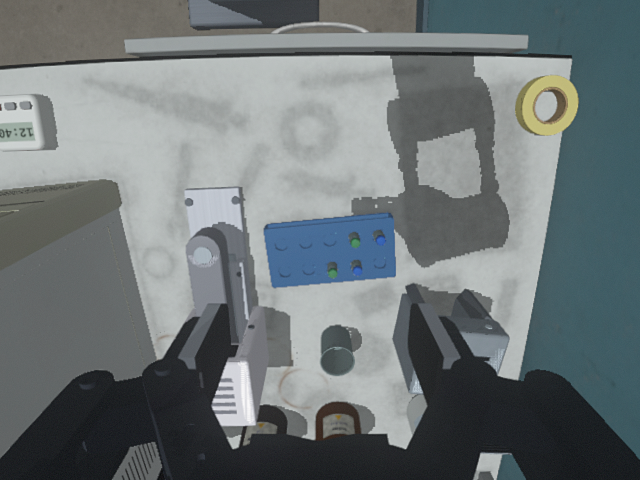

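The wrist view shows the landing's end corners at (187,190) and (242,187), and the shuttle's nose disc at about (203,257). The rack is in the middle, the beaker at (338,350), and the dock is partly hidden behind the right finger. I'll fit the shuttle and rail edges from scan lines.

```bash
python3 - <<'E'
from h import *
c=cam("wrist"); im=cv2.imread("pics/w1.png"); g=cv2.GaussianBlur(cv2.cvtColor(im,cv2.COLOR_BGR2GRAY),(3,3),0).astype(float)
for r in range(195,320,12):
    d=np.diff(g[r,170:270]); pk=[(170+i+.5,int(d[i])) for i in range(1,98) if abs(d[i])>9 and abs(d[i])>=max(abs(d[i-1]),abs(d[i+1]))]
    print(r,[(u,s,*np.round(onz(c,[(u+.0,r)],.075)[0,:2]*1000,0).astype(int)) for u,s in pk])
for col in (195,203,210,220,230,237):
    d=np.diff(g[175:330,col]); print(col,[(175+i+.5,int(d[i])) for i in range(1,153) if abs(d[i])>10 and abs(d[i])>=max(abs(d[i-1]),abs(d[i+1]))])
for p in [(187,190),(242,187)]: print(np.round(onz(c,[p],.012)[0],4))
E
```

```text
195 [(184.5, 14, np.int64(478), np.int64(33)), (233.5, -10, np.int64(479), np.int64(86)), (238.5, -37, np.int64(479), np.int64(91)), (242.5, 27, np.int64(479), np.int64(96))]
207 [(239.5, -36, np.int64(492), np.int64(91)), (243.5, 30, np.int64(492), np.int64(96))]
219 [(187.5, 10, np.int64(505), np.int64(34)), (240.5, -35, np.int64(505), np.int64(92)), (245.5, 32, np.int64(505), np.int64(97))]
231 [(189.5, 10, np.int64(518), np.int64(34)), (197.5, -27, np.int64(518), np.int64(43)), (221.5, 10, np.int64(519), np.int64(70)), (240.5, 13, np.int64(519), np.int64(91)), (242.5, -17, np.int64(519), np.int64(93)), (246.5, 32, np.int64(519), np.int64(97)), (263.5, -32, np.int64(519), np.int64(116))]
243 [(186.5, -15, np.int64(532), np.int64(29)), (215.5, -22, np.int64(532), np.int64(62)), (226.5, 16, np.int64(532), np.int64(74)), (248.5, 33, np.int64(533), np.int64(98)), (265.5, -29, np.int64(533), np.int64(117))]
255 [(185.5, -19, np.int64(546), np.int64(26)), (193.5, 10, np.int64(546), np.int64(36)), (210.5, -22, np.int64(546), np.int64(55)), (219.5, -23, np.int64(547), np.int64(65)), (251.
[... 1320 characters left out ...]
4(622), np.int64(87)), (245.5, 32, np.int64(622), np.int64(89)), (247.5, -32, np.int64(622), np.int64(91)), (250.5, 11, np.int64(622), np.int64(94))]
195 [(187.5, -33), (189.5, 38), (233.5, -31), (236.5, 21), (249.5, 12), (264.5, -14), (316.5, -35), (324.5, 13)]
203 [(187.5, -23), (189.5, 32), (227.5, -49), (235.5, 26), (247.5, 15), (262.5, -14)]
210 [(186.5, -27), (188.5, 28), (226.5, -53), (237.5, 22), (251.5, 12), (302.5, -16)]
220 [(186.5, -32), (188.5, 34), (221.5, -40), (230.5, -12), (303.5, -26)]
230 [(185.5, -20), (188.5, 29), (223.5, -32)]
237 [(185.5, -20), (187.5, 24), (196.5, -33), (203.5, 35), (227.5, -23), (271.5, -16), (275.5, 14)]
[0.4853 0.015  0.012 ]
[0.4826 0.083  0.012 ]
```

The measured shuttle is 39–40 mm wide with its centre line at y = 0.047. Its nose is at x ≈ 0.5245, which puts the middle at 0.609, about 40 mm before the housing front (0.649). The axis is yawed about 2°. All of this fits the data given, so I'll grasp at (0.58, 0.047).

Call:
drive_tool --pt "70 -22 -25.7 36 0 0 0" --pt "70 -22 -25.7 36 0 0 0" --pt "70 -22 -25.7 36 0 0 0" --pt "70 -22 -25.7 36 0 0 0" --pt "70 -22 -25.7 36 0 0 0" --pt "70 0 0 0 0 0 -2.6" --pt "70 0 0 30 0 0 0" --pt "70 0 0 30 0 0 0" --pt "70 0 0 30 0 0 0" --pt "70 0 0 30 0 0 0"

```text
clock: 3.9
tool_pos: [0.5807, 0.0472, 0.0407]
ee_rot: [0.0, -0.017, 1.0, -0.0]
force: [-0.3, 0.9, 0.2]
grip_width: 0.817
finger_force: 0.0
```

Call:
drive_tool --pt "70 0 0 1 0 0 0" --pt "40 0 0 0 0 0 0" --pt "36 0 0 0 0 0 0" --pt "36 0 0 0 0 0 0" --pt "36 0 0 0 0 0 0" --pt "36 0 0 0 0 0 0" --pt "36 0 0 0 0 0 0" --pt "36 0 0 0 0 0 0" --pt "36 0 0 0 0 0 0" --pt "36 0 0 0 0 0 0" --squeeze 60

```text
clock: 5.15
tool_pos: [0.5823, 0.0476, 0.0422]
ee_rot: [0.002, -0.018, 1.0, -0.0]
force: [-0.5, -0.9, 5.9]
grip_width: 0.459
finger_force: 61.3
```

The shuttle is gripped at 39 mm opening. Now I'll draw it out along the slot (tool +x).

Call:
drive_tool --pt "36 0 0 -2 0 0 0" --pt "36 8 0 0 0 0 0" --pt "36 11 0 0 0 0 0" --pt "36 11 0 0 0 0 0" --pt "36 11 0 0 0 0 0" --pt "36 11 0 0 0 0 0" --pt "36 11 0 0 0 0 0" --pt "36 11 0 0 0 0 0" --pt "36 11 0 0 0 0 0" --pt "36 11 0 0 0 0 0"

```text
clock: 6.4
tool_pos: [0.4839, 0.0442, 0.0423]
ee_rot: [0.0, -0.018, 1.0, 0.0]
force: [0.8, -0.7, -0.6]
grip_width: 0.453
finger_force: 60.6
```

```bash
python3 - <<'E'
from h import *
pose(); c=cam("wrist"); im=ctrl.get_image("wrist"); cv2.imwrite("pics/w2.png",im)
E
```

```text
t 6.4 pos [0.4839 0.0442 0.0423] R [[-0.999, -0.035, 0.0], [-0.035, 0.999, 0.0], [-0.0, 0.0, -1.0]] F [ 0.8 -0.7 -0.6] grip 0.453 60.606486797332764 q [ 1.000e-03  3.240e-01  2.071e+00  0.000e+00  7.460e-01 -1.605e+00]
```

View pics/w2.png

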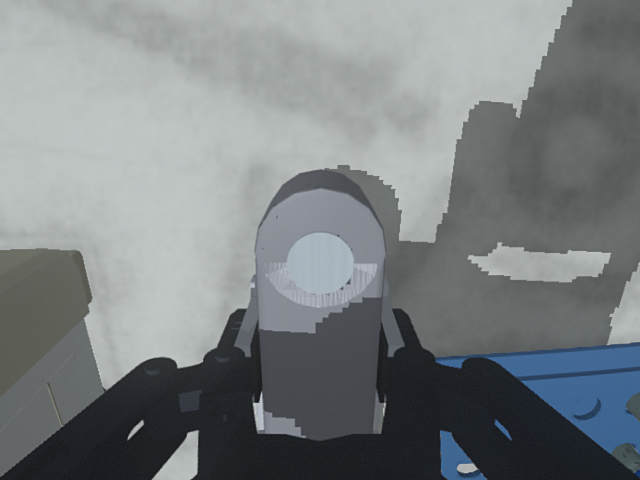

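The shuttle came with the gripper, with its nose edge at about (320,172). By the travel, its middle is at x ≈ 0.511, past the 0.534 limit. I'll lift it and move to a viewpoint for the dock.

Call:
drive_tool --pt "36 0 0 -12 0 0 0" --pt "36 0 0 -28 0 0 0" --pt "36 0 0 -30 0 0 0" --pt "36 0 0 -30 0 0 0" --pt "36 10 14.5 -26 0 0 0" --pt "36 10 14.5 -26 0 0 0" --pt "36 10 14.5 -26 0 0 0" --pt "36 10 14.5 -26 0 0 0" --pt "36 10 14.5 -26 0 0 0" --pt "36 10 14.5 -26 0 0 0"

```text
clock: 7.7
tool_pos: [0.4202, 0.1293, 0.299]
ee_rot: [-0.001, -0.018, 1.0, -0.0]
force: [0.2, 0.1, -1.3]
grip_width: 0.457
finger_force: 60.6
```

Call:
drive_tool --pt "36 0 0 0 0 0 0" --pt "36 0 0 0 0 0 0" --pt "36 0 0 0 0 0 0" --pt "36 0 0 0 0 0 0" --pt "36 0 0 0 0 0 0" --pt "36 0 0 0 0 0 0" --pt "36 0 0 0 0 0 0" --pt "36 0 0 0 0 0 0" --pt "36 0 0 0 0 0 0" --pt "36 0 0 0 0 0 0"

```text
clock: 8.95
tool_pos: [0.4216, 0.1291, 0.2983]
ee_rot: [0.0, -0.018, 1.0, -0.0]
force: [-0.5, -0.0, -0.8]
grip_width: 0.463
finger_force: 60.7
```

```bash
python3 - <<'E'
from h import *
pose(); c=cam("wrist"); im=ctrl.get_image("wrist"); cv2.imwrite("pics/w3.png",im); np.savez("w3.npz",K=c[0],k=c[1],P=c[2])
E
```

```text
t 8.95 pos [0.4216 0.1291 0.2983] R [[-0.999, -0.036, 0.0], [-0.036, 0.999, -0.0], [-0.0, -0.0, -1.0]] F [-0.5 -0.  -0.8] grip 0.463 60.74862599372864 q [ 0.198 -0.122  1.965 -0.     1.298 -1.408]
```

View pics/w3.png

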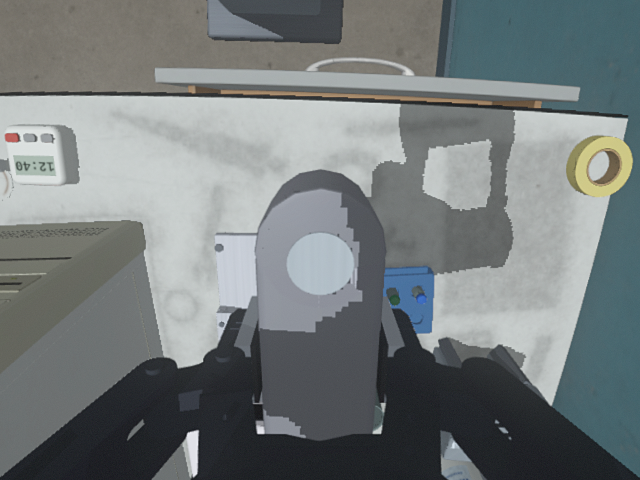

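The hand hides most of the dock, with the cheek tips near (445,345) and (500,350). I'll set the shuttle down on the free worktop in front of the dock using the coarse pose, then look again with open fingers.

Call:
drive_tool --pt "36 -20 42.5 14 0 0 0" --pt "36 -20 42.5 14 0 0 0" --pt "36 -20 42.5 14 0 0 0" --pt "36 -20 42.5 14 0 0 0" --pt "36 -20 42.5 14 0 0 0" --pt "36 0 0 0 0 0 9" --pt "36 0 0 50 0 0 0" --pt "36 0 0 55 0 0 0" --pt "36 0 0 50 0 0 0" --pt "36 0 0 30 0 0 0"

```text
clock: 10.25
tool_pos: [0.513, 0.3445, 0.0408]
ee_rot: [-0.001, 0.061, 0.998, -0.001]
force: [0.3, 0.2, -2.3]
grip_width: 0.461
finger_force: 65.6
```

Call:
drive_tool --pt "36 0 0 3 0 0 0" --pt "36 0 0 2 0 0 0" --pt "36 0 0 1.5 0 0 0" --pt "36 0 0 1 0 0 0" --pt "36 0 0 0.5 0 0 0" --pt "36 0 0 0.5 0 0 0" --pt "36 0 0 0 0 0 0" --pt "36 0 0 0 0 0 0" --pt "36 0 0 0 0 0 0" --pt "36 0 0 0 0 0 0"

```text
clock: 11.5
tool_pos: [0.5141, 0.3449, 0.0347]
ee_rot: [0.0, 0.061, 0.998, 0.0]
force: [0.1, 0.5, -2.7]
grip_width: 0.46
finger_force: 65.7
```

Call:
drive_tool --pt "36 0 0 1 0 0 0" --pt "36 0 0 1 0 0 0" --pt "36 0 0 1 0 0 0" --pt "36 0 0 0.5 0 0 0" --pt "36 0 0 0.5 0 0 0" --pt "36 0 0 0.5 0 0 0" --pt "36 0 0 0 0 0 0" --pt "36 0 0 0 0 0 0" --pt "36 0 0 0 0 0 0" --pt "36 0 0 0 0 0 0"

```text
clock: 12.75
tool_pos: [0.514, 0.345, 0.0304]
ee_rot: [0.0, 0.061, 0.998, 0.0]
force: [0.2, 0.2, 0.2]
grip_width: 0.458
finger_force: 65.7
```

Contact came at the predicted height (0.030). I'll release, rise and back up for a look.

Call:
drive_tool --pt "64 0 0 0 0 0 0" --pt "64 0 0 0 0 0 0" --pt "64 0 0 0 0 0 0" --pt "64 0 0 -15 0 0 0" --pt "64 0 0 -40 0 0 0" --pt "85 0 0 -55 0 0 0" --pt "85 0 0 -60 0 0 0" --pt "85 8 0 -60 0 0 0" --pt "85 10 0 -55 0 0 0" --pt "85 16 0 -25 0 0 0"

```text
clock: 14.0
tool_pos: [0.4815, 0.3499, 0.3466]
ee_rot: [0.004, 0.061, 0.998, 0.003]
force: [-0.3, 0.4, -0.1]
grip_width: 1.0
finger_force: 0.0
```

Call:
drive_tool --pt "85 0 0 0 0 0 0" --pt "85 0 0 0 0 0 0" --pt "85 0 0 0 0 0 0" --pt "85 0 0 0 0 0 0" --pt "85 0 0 0 0 0 0" --pt "85 0 0 0 0 0 0" --pt "85 0 0 0 0 0 0" --pt "85 0 0 0 0 0 0" --pt "85 0 0 0 0 0 0" --pt "85 0 0 0 0 0 0"

```text
clock: 15.25
tool_pos: [0.4802, 0.3491, 0.3403]
ee_rot: [0.0, 0.061, 0.998, 0.0]
force: [1.0, -0.0, 0.1]
grip_width: 0.996
finger_force: 0.0
```

```bash
python3 - <<'E'
from h import *
pose(); c=cam("wrist"); im=ctrl.get_image("wrist"); cv2.imwrite("pics/w4.png",im)
cv2.imwrite("pics/w4c.png",cv2.resize(im[120:460,180:500],None,fx=1.75,fy=1.75,interpolation=cv2.INTER_CUBIC))
E
```

```text
t 15.25 pos [0.4802 0.3491 0.3403] R [[-0.993, 0.121, 0.0], [0.121, 0.993, 0.0], [-0.0, 0.0, -1.0]] F [ 1.  -0.   0.1] grip 0.996 0.0 q [ 0.555  0.169  1.585  0.     1.388 -0.894]
```

View pics/w4c.png

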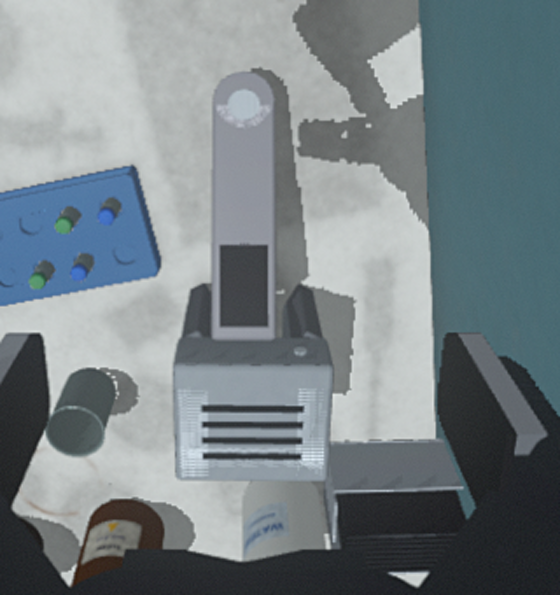

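Now it is clear that the nose (disc at crop (243,103)) faces the robot and the square tail is at the dock's mouth, since the nose pointed along the scanner's -x. So the shuttle has to be turned 180° before insertion. I'll measure the dock and the shuttle from this picture first.

```bash
python3 - <<'E'
from h import *
c=cam("wrist"); f=lambda u,v:(180+u/1.75,120+v/1.75)
im=cv2.imread("pics/w4.png"); g=cv2.GaussianBlur(cv2.cvtColor(im,cv2.COLOR_BGR2GRAY),(3,3),0).astype(float)
for n,p,z in [("dock top FL",(176,365),.115),("FR",(331,364),.115),("BL",(178,478),.115),("BR",(328,481),.115),("cheekL floor tip",(190,290),.076),("cheekR",(302,287),.076),("nose top",(243,72),.063)]:
    print(n,np.round(onz(c,[f(*p)],z)[0]*1000,1))
for r in (190,210,230,250,270,290,305):
    d=np.diff(g[r,285:360]); pk=[285+i+1. for i in range(1,73) if abs(d[i])>8 and abs(d[i])>=max(abs(d[i-1]),abs(d[i+1]))]
    print(r,[(u,*np.round(onz(c,[(u,r)],.063)[0,:2]*1000,1)) for u in pk])
for u in (276,312,313,320,360):
    d=np.diff(g[150:420,u]); pk=[150+i+1. for i in range(1,268) if abs(d[i])>10 and abs(d[i])>=max(abs(d[i-1]),abs(d[i+1]))]
    print(u,[(v,np.round(onz(c,[(u,v)],.063)[0,0]*1000,1),np.round(onz(c,[(u,v)],.115)[0]*1000,1)[:2].tolist()) for v in pk])
E
```

```text
dock top FL [618.7 290.7 115. ]
FR [629.6 384.7 115. ]
BL [703.3 278.7 115. ]
BR [717.7 376.  115. ]
cheekL floor tip [587.8 301.1  76. ]
cheekR [594.5 373.4  76. ]
nose top [454.7 352.   63. ]
190 [(301.0, np.float64(483.1), np.float64(329.1)), (336.0, np.float64(487.7), np.float64(366.6)), (346.0, np.float64(489.0), np.float64(377.3)), (352.0, np.float64(489.8), np.float64(383.8)), (356.0, np.float64(490.3), np.float64(388.1))]
210 [(301.0, np.float64(505.2), np.float64(326.1)), (336.0, np.float64(509.8), np.float64(364.2)), (348.0, np.float64(511.4), np.float64(377.3)), (358.0, np.float64(512.7), np.float64(388.2))]
230 [(301.0, np.float64(527.9), np.float64(323.0)), (336.0, np.float64(532.7), np.float64(361.7)), (352.0, np.float64(534.8), np.float64(379.4))]
250 [(301.0, np.float64(551.4), np.float64(319.8)), (336.0, np.float64(556.3), np.float64(359.1)), (337.0, np.float64(556.4), np.float64(360.3)), (354.0, np.float64(558.7), np.float64(379.4))]
270 [(301.0, np.float64(575.8), np.float64(316.4)), (306.0, np.float64(576.5), np.float64(322.2)), (333.0, np.float64(580.3), np.float
[... 2418 characters left out ...]
np.float64(702.1), [664.7, 327.6]), (365.0, np.float64(708.1), [670.0, 326.9]), (370.0, np.float64(715.7), [676.6, 326.1]), (374.0, np.float64(721.8), [682.0, 325.5]), (379.0, np.float64(729.6), [688.8, 324.7]), (382.0, np.float64(734.3), [692.9, 324.2]), (395.0, np.float64(755.0), [711.1, 322.0])]
360 [(152.0, np.float64(450.4), [444.1, 391.4]), (188.0, np.float64(488.6), [477.6, 388.4]), (211.0, np.float64(514.1), [500.0, 386.3]), (285.0, np.float64(603.1), [577.9, 379.4]), (311.0, np.float64(637.3), [607.9, 376.8]), (329.0, np.float64(662.0), [629.6, 374.9]), (383.0, np.float64(742.3), [699.9, 368.9]), (387.0, np.float64(748.7), [705.5, 368.5]), (395.0, np.float64(761.6), [716.8, 367.5])]
```

The dock's front middle is near (0.623, 0.336) with yaw -6.7°, and the shuttle's nose is at (0.455, 0.352), so its middle is at (0.539, 0.342). I'll grasp it near the middle, slide it back out of the mouth, lift it and turn it half round.

Call:
drive_tool --pt "64 -10 0 40 0 0 0" --pt "64 -10 0 55 0 0 0" --pt "64 -10 0 55 0 0 0" --pt "64 -10 0 55 0 0 0" --pt "64 -11 0 55 0 0 0" --pt "64 0 0 30 0 0 0" --pt "64 0 0 15 0 0 0" --pt "64 0 0 2 0 0 0" --pt "36 0 0 0 0 0 0" --pt "36 0 0 0 0 0 0" --squeeze 60

```text
clock: 16.55
tool_pos: [0.5322, 0.3438, 0.0354]
ee_rot: [0.002, 0.061, 0.998, 0.001]
force: [-0.2, 0.1, 2.2]
grip_width: 0.462
finger_force: 60.7
```

Call:
drive_tool --pt "36 0 0 0 0 0 0" --pt "36 0 0 0 0 0 0" --pt "36 0 0 0 0 0 0" --pt "36 0 0 0 0 0 0" --pt "36 0 0 0 0 0 0" --pt "36 2 0 -2 0 0 0" --pt "36 12 0 0 0 0 0" --pt "36 15 0 0 0 0 0" --pt "36 15 0 0 0 0 0" --pt "36 15 0 0 0 0 0"

```text
clock: 17.8
tool_pos: [0.4711, 0.3503, 0.0354]
ee_rot: [0.0, 0.061, 0.998, 0.0]
force: [1.0, -0.7, 1.2]
grip_width: 0.46
finger_force: 60.9
```

Call:
drive_tool --pt "36 0 0 -20 0 0 0" --pt "36 0 0 -45 0 0 0" --pt "36 0 0 -45 0 0 0" --pt "36 0 0 0 0 0 9" --pt "36 0 0 0 0 0 10.5" --pt "36 0 0 0 0 0 10.5" --pt "36 0 0 0 0 0 10.5" --pt "36 0 0 0 0 0 10.5" --pt "36 0 0 0 0 0 10.5" --pt "36 0 0 0 0 0 10.5"

```text
clock: 19.05
tool_pos: [0.4719, 0.3499, 0.1459]
ee_rot: [-0.0, 0.638, 0.77, -0.0]
force: [-0.6, -0.2, -1.0]
grip_width: 0.46
finger_force: 60.5
```

Call:
drive_tool --pt "36 0 0 0 0 0 10.5" --pt "36 0 0 0 0 0 10.5" --pt "36 0 0 0 0 0 10.5" --pt "36 0 0 0 0 0 10.5" --pt "36 0 0 0 0 0 10.5" --pt "36 0 0 0 0 0 10.5" --pt "36 0 0 0 0 0 10.5" --pt "36 0 0 0 0 0 10.5" --pt "36 0 0 0 0 0 10.5" --pt "36 0 0 0 0 0 10.5"

```text
clock: 20.3
tool_pos: [0.4719, 0.3499, 0.1459]
ee_rot: [0.0, 0.999, -0.038, -0.0]
force: [-0.0, -0.2, -1.6]
grip_width: 0.462
finger_force: 60.5
```

```bash
python3 - <<'E'
from h import *
pose()
E
```

```text
t 20.3 pos [0.4719 0.3499 0.1459] R [[0.997, -0.075, -0.0], [-0.075, -0.997, -0.0], [-0.0, 0.0, -1.0]] F [-0.  -0.2 -1.6] grip 0.462 60.53307294845581 q [0.564 0.331 1.791 0.    1.02  2.21 ]
```

Call:
drive_tool --pt "36 11 0 0 0 0 2.4" --pt "36 12 0 20 0 0 0" --pt "36 11 0 40 0 0 0" --pt "36 0 0 35 0 0 0" --pt "36 0 0 10 0 0 0" --pt "36 0 0 3 0 0 0" --pt "36 0 0 1 0 0 0" --pt "36 0 0 0.5 0 0 0" --pt "36 0 0 0.5 0 0 0" --pt "36 0 0 0.5 0 0 0"

```text
clock: 21.55
tool_pos: [0.5064, 0.347, 0.0354]
ee_rot: [-0.0, 0.998, -0.055, 0.0]
force: [-0.8, -0.5, 1.1]
grip_width: 0.46
finger_force: 60.9
```

Call:
drive_tool --pt "36 0 0 0 0 0 0" --pt "36 0 0 0.5 0 0 0" --pt "36 0 0 0.5 0 0 0" --pt "36 0 0 0 0 0 0" --pt "36 0 0 0 0 0 0" --pt "64 0 0 0 0 0 0" --pt "64 0 0 0 0 0 0" --pt "64 0 0 0 0 0 0" --pt "64 0 0 -15 0 0 0" --pt "64 0 0 -40 0 0 0"

```text
clock: 22.8
tool_pos: [0.5042, 0.3456, 0.0875]
ee_rot: [0.001, 0.998, -0.056, -0.002]
force: [0.3, 0.5, 1.6]
grip_width: 0.747
finger_force: 0.0
```

Call:
drive_tool --pt "85 -15 0 -55 0 0 -10" --pt "85 -15 0 -55 0 0 -10.5" --pt "85 0 0 -55 0 0 -10.5" --pt "85 0 0 -50 0 0 -10.5" --pt "85 0 0 -25 0 0 -10.5" --pt "85 0 0 0 0 0 -10.5" --pt "85 0 0 0 0 0 -10.5" --pt "85 0 0 0 0 0 -10.5" --pt "85 0 0 0 0 0 -10.5" --pt "85 0 0 0 0 0 -10.5"

```text
clock: 24.05
tool_pos: [0.4761, 0.3474, 0.3299]
ee_rot: [0.0, 0.653, 0.757, 0.001]
force: [0.2, -0.0, 0.1]
grip_width: 0.999
finger_force: 0.0
```

Call:
drive_tool --pt "85 0 0 0 0 0 -10.5" --pt "85 0 0 0 0 0 -10.5" --pt "85 0 0 0 0 0 -10.5" --pt "85 0 0 0 0 0 -10.5" --pt "85 0 0 0 0 0 -10.5" --pt "85 0 0 0 0 0 -10.5" --pt "85 0 0 0 0 0 -10.5" --pt "85 0 0 0 0 0 -2" --pt "85 0 0 0 0 0 0" --pt "85 0 0 0 0 0 0"

```text
clock: 25.3
tool_pos: [0.4762, 0.3474, 0.329]
ee_rot: [0.0, 0.056, 0.998, 0.0]
force: [0.4, -0.3, -0.2]
grip_width: 0.998
finger_force: 0.0
```

```bash
python3 - <<'E'
from h import *
pose(); c=cam("wrist"); im=ctrl.get_image("wrist"); cv2.imwrite("pics/w5.png",im)
cv2.imwrite("pics/w5c.png",cv2.resize(im[130:420,200:440],None,fx=2,fy=2,interpolation=cv2.INTER_CUBIC))
E
```

```text
t 25.3 pos [0.4762 0.3474 0.329 ] R [[-0.994, 0.112, 0.0], [0.112, 0.994, 0.0], [-0.0, 0.0, -1.0]] F [ 0.4 -0.3 -0.2] grip 0.998 0.0 q [ 0.556  0.166  1.61  -0.     1.365 -0.902]
```

View pics/w5c.png

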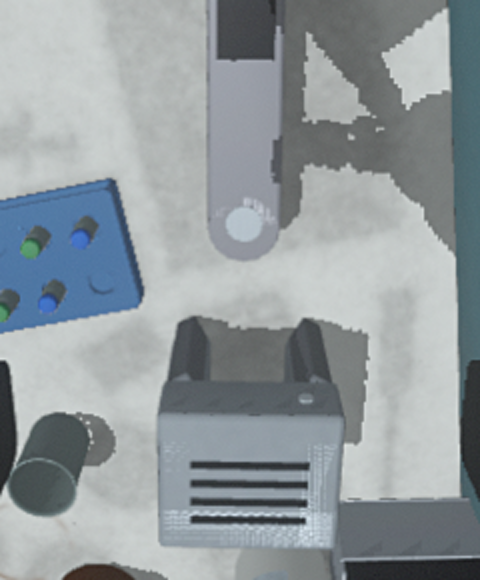

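The nose now points at the dock, with its tip at crop (244,260). The dock's top front corners are at (160,413) and (343,413), and the port lies between the cheeks at about x = 207 to 292. I'll compare the shuttle's centre line with the dock axis.

```bash
python3 - <<'E'
from h import *
c=cam("wrist"); f=lambda u,v:(200+u/2,130+v/2)
W=lambda p,z:onz(c,[f(*p)],z)[0]*1000
im=cv2.imread("pics/w5.png"); g=cv2.GaussianBlur(cv2.cvtColor(im,cv2.COLOR_BGR2GRAY),(3,3),0).astype(float)
pts={"FL":((160,413),.115),"FR":((343,413),.115),"BL":((160,545),.115),"BR":((338,547),.115),"botL":((179,322),0),"botR":((324,324),0),"nose":((244,260),.063)}
P={n:W(*v) for n,v in pts.items()}
for n in P: print(n,np.round(P[n],1))
L=[];M=[]
for r in range(170,232,10):
    d=np.diff(g[r,290:350]); a=[290+i+1. for i in range(1,58) if abs(d[i])>8 and abs(d[i])>=max(abs(d[i-1]),abs(d[i+1]))]
    l=min(a,key=lambda u:abs(u-304.4)); rr=min(a,key=lambda u:abs(u-341)); A,B=onz(c,[(l,r),(rr,r)],.063)*1000; M.append((A+B)/2); print(r,l,rr,np.round(B-A,1)[:2],np.round(M[-1],1)[:2])
M=np.array(M); s=np.polyfit(M[:,0],M[:,1],1); print("shuttle yaw",np.degrees(np.arctan(s[0])),"y at 623",np.polyval(s,623))
for r in (285,295,305,315):
    d=np.diff(g[r,280:370]); print(r,[(280+i+1.,int(d[i]),np.round(onz(c,[(280+i+1.,r)],0)[0,:2]*1000,0).tolist()) for i in range(1,88) if abs(d[i])>8 and abs(d[i])>=max(abs(d[i-1]),abs(d[i+1]))])
E
```

```text
FL [617.9 290.4 115. ]
FR [628.7 385.4 115. ]
BL [703.3 277.7 115. ]
BR [716.1 376.9 115. ]
botL [622.  291.8   0. ]
botR [634.2 386.8   0. ]
nose [558.  341.5  63. ]
170 305.0 341.0 [ 4.2 37. ] [458.8 353.5]
180 303.0 341.0 [ 4.4 39.4] [469.  351.4]
190 303.0 340.0 [ 4.4 38.6] [479.5 349.7]
200 303.0 336.0 [ 3.9 34.7] [489.9 346.4]
210 303.0 341.0 [ 4.5 40.3] [501.1 347.8]
220 303.0 336.0 [ 4.  35.3] [511.8 343.9]
230 303.0 339.0 [ 4.4 38.8] [523.2 344.3]
shuttle yaw -8.381332209403848 y at 623 328.6172018540776
285 []
295 [(288.0, -47, [628.0, 289.0]), (302.0, 17, [630.0, 307.0]), (347.0, -11, [636.0, 367.0]), (361.0, 20, [638.0, 385.0])]
305 [(286.0, -44, [642.0, 284.0]), (305.0, 9, [645.0, 310.0]), (363.0, 21, [654.0, 387.0])]
315 [(284.0, -45, [657.0, 280.0]), (305.0, 10, [660.0, 308.0]), (342.0, -11, [665.0, 357.0]), (365.0, 24, [669.0, 388.0])]
```

```bash
python3 - <<'E'
from h import *
c=cam("wrist")
im=cv2.imread("pics/w5.png"); g=cv2.GaussianBlur(cv2.cvtColor(im,cv2.COLOR_BGR2GRAY),(3,3),0).astype(float)
print(np.round(proj(c,[[.389,.361,.063],[.413,.358,.063]])))
for u in (312,323,332):
    d=np.diff(g[40:280,u]); print(u,[(40+i+1,int(d[i]),np.round(onz(c,[(u,40+i+1.)],.063)[0,:2]*1000).tolist()) for i in range(1,238) if abs(d[i])>9 and abs(d[i])>=max(abs(d[i-1]),abs(d[i+1]))])
cv2.imwrite("pics/w5d.png",cv2.resize(im[40:290,240:440],None,fx=2,fy=2))
E
```

```text
[[323.  99.]
 [322. 124.]]
312 [(42, -25, [336.0, 357.0]), (46, -26, [339.0, 356.0]), (50, 36, [343.0, 356.0]), (60, 20, [352.0, 355.0]), (63, 16, [355.0, 354.0]), (101, -22, [390.0, 350.0]), (103, 15, [391.0, 350.0]), (109, -37, [397.0, 349.0]), (160, 41, [447.0, 343.0]), (258, 12, [554.0, 331.0])]
323 [(44, -25, [339.0, 367.0]), (48, 33, [342.0, 366.0]), (75, 14, [367.0, 364.0]), (76, 14, [368.0, 364.0]), (79, 13, [370.0, 363.0]), (80, 13, [371.0, 363.0]), (101, -18, [391.0, 361.0]), (103, 15, [393.0, 361.0]), (109, -34, [398.0, 360.0]), (160, 41, [449.0, 355.0]), (229, 13, [522.0, 347.0]), (251, -18, [548.0, 344.0]), (261, 17, [559.0, 343.0])]
332 [(43, -25, [339.0, 375.0]), (47, 34, [342.0, 375.0]), (91, 26, [382.0, 371.0]), (101, -38, [392.0, 370.0]), (104, 18, [395.0, 370.0]), (105, 18, [396.0, 369.0]), (109, -34, [399.0, 369.0]), (160, 41, [450.0, 364.0]), (257, 17, [556.0, 353.0])]
```

View pics/w5d.png

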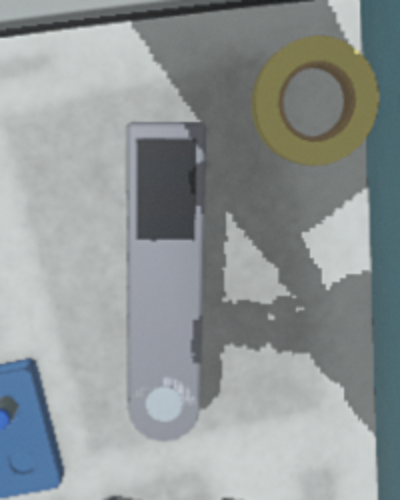

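The tail end is at x = 0.391 and the nose at 0.5585, a length of 169 mm, which agrees with the 170 given. The shuttle axis is -6.4° and lies about 4 mm to the right of the dock axis. I'll take it at the tail.

Call:
drive_tool --pt "58 15 1 45 0 0 0" --pt "58 15 1 55 0 0 0" --pt "58 15 1 55 0 0 0" --pt "58 16 1 55 0 0 0" --pt "58 0 0 50 0 0 0" --pt "58 0 0 25 0 0 0" --pt "58 0 0 9 0 0 0" --pt "58 0 0 2 0 0 0" --pt "58 0 0 0 0 0 0" --pt "36 0 0 0 0 0 0" --squeeze 60

```text
clock: 26.6
tool_pos: [0.4171, 0.3589, 0.0342]
ee_rot: [0.001, 0.056, 0.998, 0.001]
force: [-0.7, -2.3, 0.5]
grip_width: 0.478
finger_force: 0.1
```

Call:
drive_tool --pt "36 0 0 0 0 0 0" --pt "36 0 0 0 0 0 0" --pt "36 0 0 0 0 0 0" --pt "36 0 0 0 0 0 0" --pt "36 0 0 0 0 0 0" --pt "36 -4 1 -1 0 0 0" --pt "36 -8 1 0 0 0 0" --pt "36 -10 1 0 0 0 0" --pt "36 -10 1 0 0 0 0" --pt "36 -10 0 0 0 0 0"

```text
clock: 27.85
tool_pos: [0.4585, 0.3581, 0.0345]
ee_rot: [-0.0, 0.056, 0.998, 0.0]
force: [-4.3, 0.8, 5.3]
grip_width: 0.459
finger_force: 60.3
```

```bash
python3 - <<'E'
from h import *
pose(); im=ctrl.get_image("wrist"); cv2.imwrite("pics/w6.png",im)
E
```

```text
t 27.85 pos [0.4585 0.3581 0.0345] R [[-0.994, 0.111, -0.0], [0.111, 0.994, 0.001], [0.0, 0.001, -1.0]] F [-4.3  0.8  5.3] grip 0.459 60.29058337211609 q [ 5.880e-01  4.830e-01  1.848e+00  1.000e-03  8.100e-01 -8.730e-01]
```

Call:
drive_tool --pt "36 0 0 -1 0 0 0" --pt "36 -8 0 0 0 0 0" --pt "36 -8 0 0 0 0 0" --pt "36 -8 0 0 0 0 0" --pt "36 -6 0 0 0 0 0" --pt "36 -6 0 0 0 0 0" --pt "36 -6 0 0 0 0 0" --pt "36 -6 0 0 0 0 0" --pt "36 -6 0 0 0 0 0" --pt "36 0 0 0 0 0 0"

```text
clock: 29.15
tool_pos: [0.5126, 0.3514, 0.0347]
ee_rot: [0.0, 0.056, 0.998, 0.0]
force: [0.4, -0.0, -0.8]
grip_width: 0.46
finger_force: 60.2
```

Call:
drive_tool --pt "36 -5 0 0 0 0 0" --pt "36 -5 0 0 0 0 0" --pt "36 -5 0 0 0 0 0" --pt "36 -4 0 0 0 0 0" --pt "36 -3 0 0 0 0 0" --pt "36 -2 0 0 0 0 0" --pt "36 -2 0 0 0 0 0" --pt "36 -1 0 0 0 0 0" --pt "36 0 0 0 0 0 0" --pt "36 0 0 0 0 0 0"

```text
clock: 30.4
tool_pos: [0.5389, 0.3485, 0.0347]
ee_rot: [0.0, 0.056, 0.998, 0.0]
force: [1.3, -0.3, -0.3]
grip_width: 0.456
finger_force: 60.2
```

Call:
drive_tool --pt "36 -1 0 0 0 0 0" --pt "36 -1 0 0 0 0 0" --pt "36 -1 0 0 0 0 0" --pt "36 -1 0 0 0 0 0" --pt "36 -1 0 0 0 0 0" --pt "36 -1 0 0 0 0 0" --pt "36 0 0 0 0 0 0" --pt "36 0 0 0 0 0 0" --pt "36 0 0 0 0 0 0" --pt "36 0 0 0 0 0 0"

```text
clock: 31.65
tool_pos: [0.5403, 0.3484, 0.0347]
ee_rot: [-0.004, 0.056, 0.998, -0.001]
force: [-12.1, 2.2, 6.8]
grip_width: 0.46
finger_force: 61.3
```

An axial stop of 12 N came within 3 mm of the predicted home. I'll push slightly more to confirm it is a hard stop.

Call:
drive_tool --pt "36 -1 0 0 0 0 0" --pt "36 -1 0 0 0 0 0" --pt "36 -1 0 0 0 0 0" --pt "36 0 0 0 0 0 0" --pt "36 0 0 0 0 0 0" --pt "36 0 0 0 0 0 0" --pt "36 1 0 0 0 0 0" --pt "36 2 0 0 0 0 0" --pt "36 2 0 0 0 0 0" --pt "36 0 0 0 0 0 0"

```text
clock: 32.9
tool_pos: [0.5403, 0.3479, 0.0345]
ee_rot: [-0.002, 0.056, 0.998, -0.001]
force: [-6.5, -0.8, 3.4]
grip_width: 0.458
finger_force: 60.3
```

It's a hard stop: the position didn't change. Release, rise and look.

Call:
drive_tool --pt "58 0 0 0 0 0 0" --pt "58 0 0 0 0 0 0" --pt "58 0 0 0 0 0 0" --pt "58 0 0 -10 0 0 0" --pt "58 0 0 -35 0 0 0" --pt "85 5 0 -55 0 0 0" --pt "85 10 0 -60 0 0 0" --pt "85 15 0 -55 0 0 0" --pt "85 15 0 -50 0 0 0" --pt "85 15 0 -30 0 0 0"

```text
clock: 34.15
tool_pos: [0.4837, 0.3554, 0.3346]
ee_rot: [0.003, 0.056, 0.998, 0.002]
force: [0.3, -0.4, -0.7]
grip_width: 0.995
finger_force: 0.0
```

Call:
drive_tool --pt "85 0 0 0 0 0 0" --pt "85 0 0 0 0 0 0" --pt "85 0 0 0 0 0 0" --pt "85 0 0 0 0 0 0" --pt "85 0 0 0 0 0 0" --pt "85 0 0 0 0 0 0" --pt "85 0 0 0 0 0 0" --pt "85 0 0 0 0 0 0" --pt "85 0 0 0 0 0 0" --pt "85 0 0 0 0 0 0"

```text
clock: 35.4
tool_pos: [0.4831, 0.3548, 0.3298]
ee_rot: [0.0, 0.056, 0.998, 0.0]
force: [-0.1, -0.5, 0.4]
grip_width: 0.995
finger_force: 0.0
```

```bash
python3 - <<'E'
from h import *
pose(); c=cam("wrist"); im=ctrl.get_image("wrist"); cv2.imwrite("pics/w7.png",im)
g=cv2.GaussianBlur(cv2.cvtColor(im,cv2.COLOR_BGR2GRAY),(3,3),0).astype(float)
for u in (312,320,328):
    d=np.diff(g[80:400,u]); print(u,[(80+i+1,int(d[i]),*[np.round(onz(c,[(u,80+i+1.)],z)[0,:2]*1000).tolist() for z in (.063,.115)]) for i in range(1,318) if abs(d[i])>9 and abs(d[i])>=max(abs(d[i-1]),abs(d[i+1]))])
E
```

```text
t 35.4 pos [0.4831 0.3548 0.3298] R [[-0.994, 0.111, 0.0], [0.111, 0.994, 0.0], [-0.0, 0.0, -1.0]] F [-0.1 -0.5  0.4] grip 0.995 0.0 q [ 0.561  0.186  1.586  0.     1.37  -0.899]
312 [(204, -33, [500.0, 345.0], [488.0, 348.0]), (216, 21, [514.0, 344.0], [500.0, 346.0]), (223, -42, [521.0, 343.0], [506.0, 345.0]), (266, 35, [571.0, 337.0], [550.0, 340.0]), (309, -26, [625.0, 331.0], [597.0, 335.0]), (332, 17, [656.0, 327.0], [624.0, 332.0]), (356, -44, [689.0, 323.0], [653.0, 328.0]), (360, 41, [695.0, 322.0], [658.0, 328.0]), (365, -45, [703.0, 322.0], [665.0, 327.0]), (369, 42, [708.0, 321.0], [670.0, 326.0]), (374, -37, [716.0, 320.0], [676.0, 325.0]), (378, 48, [722.0, 319.0], [681.0, 325.0]), (381, 20, [727.0, 319.0], [685.0, 324.0]), (383, -57, [730.0, 318.0], [688.0, 324.0]), (384, -57, [731.0, 318.0], [689.0, 324.0]), (387, 53, [736.0, 318.0], [694.0, 323.0])]
320 [(204, -34, [501.0, 354.0], [489.0, 355.0]), (216, 20, [515.0, 352.0], [500.0, 354.0]), (223, -35, [522.0, 351.0], [507.0, 353.0]), (266, 36, [572.0, 346.0], [551.0, 348.0]), (310, -26, [627.0, 340.0], [599.0, 343.0]
[... 652 characters left out ...]
0]), (223, -39, [523.0, 360.0], [508.0, 360.0]), (266, 35, [573.0, 355.0], [552.0, 356.0]), (310, -27, [628.0, 349.0], [600.0, 351.0]), (332, 18, [658.0, 346.0], [626.0, 348.0]), (356, -51, [692.0, 343.0], [655.0, 345.0]), (360, 40, [697.0, 342.0], [660.0, 345.0]), (365, -37, [705.0, 341.0], [666.0, 344.0]), (366, -37, [706.0, 341.0], [668.0, 344.0]), (369, 44, [711.0, 341.0], [672.0, 343.0]), (375, -43, [720.0, 340.0], [679.0, 343.0]), (378, 41, [724.0, 339.0], [683.0, 342.0]), (381, 28, [729.0, 339.0], [687.0, 342.0]), (384, -60, [733.0, 338.0], [691.0, 341.0]), (387, 51, [738.0, 338.0], [695.0, 341.0]), (390, -10, [743.0, 337.0], [700.0, 341.0]), (393, 10, [747.0, 337.0], [704.0, 340.0])]
```

View pics/w7.png

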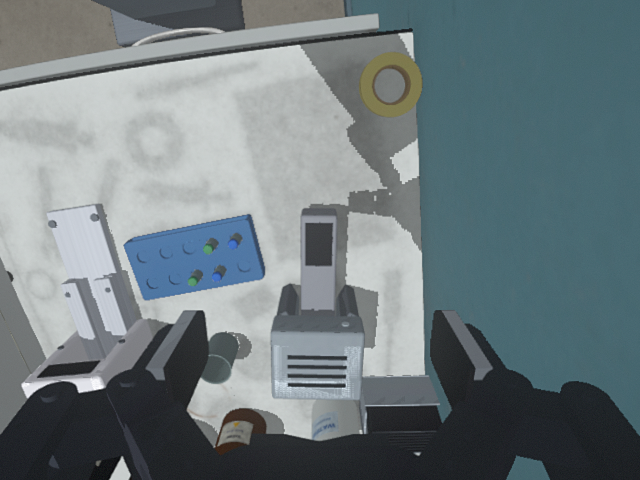

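The shuttle stands in the port, with its tail's top edge at (320,216), 110 mm before the dock front (0.515 against 0.625 m). That is exactly the home depth. The beaker and tape roll are untouched and the gripper is clear.

```bash
python3 -c "
from bench import ctrl
print(ctrl.hand_in())"
```

```text
the job is handed in; nothing more can be done
None
```

The shuttle is home in the dock, nose first and upright, and the job was handed in at about 35 s of the 64 s allowed; I first set it down facing the wrong way, with its tail just inside the dock's mouth, so I picked it up, turned it and set it down again before taking it by the tail.

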